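Close the casting clamp on a two-part cup mould

ROBOT

A 6-joint arm with a two-finger parallel gripper is mounted at the origin on a cart in front of the work surface, level with it; the furniture and walls round the work are solid. World frame = base frame: x ahead of the robot, y to its left, z up, the work surface at z = 0. Lengths are in mm, angles in rad, forces in N, time in s.
With the tool pointing down it reaches from about 425 to 950 mm from the base axis. Payload 14.7 kg.
Tool frame: the origin (TCP) lies between the finger pads; the fingertips stand 14 mm ahead of it and the grasp point (between the pads) lies 5 mm behind it; z points along the fingers, y is the direction in which the jaws open and shut (so a half turn about z gives the same grasp; the last joint's range is limited). The gripper opens to 85 mm and grips with 20 to 120 N. Pads are 22 mm wide; open, the fingers measure 114 mm over their backs; the gripper's body (76 mm by 85 mm) begins 54 mm behind the grasp point. The pads swing forward as they close: fully open they stand 13 mm farther back than shut.
Start: joints at [1.265, 0.48, 1.596, -0, 1.065, -0.047], TCP at [166.324, 628.354, 245.297] pointing down, gripper open.
Joint ranges: [-2.75, 2.75], [-0.82, 2.05], [0.23, 2.67], [-1.56, 4.7], [0.09, 2.69], [-2.92, 2.92]. Speed limits (rad/s): [1.89, 1.89, 2.39, 3.01, 3.01, 3.01].

INTERFACE

Orientations are given as a rotation vector (axis times angle).
In Python, from rig import manip gives the robot as it stands. The module is installed in compiled form; this text tells all that it offers.
- The arm moves only by the tool step_arm, never from a script. Its argument "steps" is a list of rows, each a list of 2 entries, a list of its own where there are three numbers: the shift along the tool's x, y, z in cm, then the turn, a rotation vector about the tool's x, y, z in degrees. A call has 1 to 12 rows; each row is the pose to reach, as a shift and turn from the pose commanded when the call began, along the tool's axes at that moment; what a row does not reach only later rows make up. A row lasts 1/12 s, in which the tool goes at most 41.7 mm and 7.16 degrees, less where a joint would pass 70% of its speed; a pose out of reach is approached as far as the arm can. A call with a gripper value outside its range is refused whole. "grip" is the opening, from -1 (shut) to 1 (fully open), set as the call begins (left out, the last holds). The fingers move at their own pace and stop on an object; the grip force is fixed at half the most. Time passes only in rows, so rows that repeat a pose let the fingers close. It gives the time, the measured TCP pose, the force and the opening at its end, in the units of the state.
- manip.observe(): the state, without advancing time (a new reading comes with each control period).
- manip.snapshot(name): name is "scene" or "top" or "wrist"; returns a dict with "frame" (400x640x3 uint8, red, green, blue), "intrinsics" (3x3 intrinsics, pixels), "dist" ([k1, k2, p1, p2, k3] as OpenCV has them; the pictures are not rectified), "R" (3x3) and "t" (3): a world point X has camera coordinates R X + t; the wrist camera has in their place "hand_eye" (4x4, takes a point from camera to tool coordinates, whose origin is the TCP and whose axes are the flange's). Camera axes: x right, y down, z forward; pixel columns grow to the right and rows downward; lengths in mm; the calibration is good to about 2 mm. A picture is of the moment at which its call begins: read the wrist's pose just before it. There is no depth.
- manip.finish_job(): hands the job in, once; it reports no verdict.
The state is a dict: "t": time; "joint_pos": joint angles; "joint_vel": joint speeds; "tau": joint torques, N m; "tool_pos": TCP position; "eef_rot": TCP orientation; "ft_force": force on the tool from outside, world axes, zero at the start; "torque": the same for the moment, N m; "grip_width": opening from 0.0 (shut) to 1.0 (fully open).
Only numpy, scipy, OpenCV 4.12 (cv2) and the standard library are available. Lean on these libraries where they do the work, as an engineer would, in place of code of your own. Each camera call takes 0.05 s, during which the arm holds its last target. There are 200 camera calls.

TASK

Close the mould clamp on the two plaster halves so that the cup mould is ready to pour: press the black thumb pad in the middle of the blue sliding jaw right down with a fingertip to free its brake, and, keeping it pressed, push the jaw gently along its track until its foot is against the red stop blocks and the halves are shut. Then let the pad come up again so that the brake holds the jaw, and move clear. Only ever move the jaw with its pad pressed; do not touch the plaster halves themselves, grasp or lift nothing, and leave everything round the clamp where it is.

Things in the scene. Friction and masses are not known exactly. Their poses are not given: they have to be found in the camera images.
- clamp: mould clamp, fixed to the table: beech board 140 x 380 x 20 mm with a T-track along its middle. Origin at the centre of its underside; y axis along the track from the open end (sliding jaw) to the fixed blue jaw (cork face at y = +140 mm), z up. Two guide strips, 16 mm high, keep the mould in line; red stop blocks (22 mm cubes at x = +-59, y = +34 to +58 mm) stop the sliding jaw's foot
- pad_top (a point): centre of the top of the black ribbed thumb pad in the middle of the blue sliding jaw; axes as the clamp's. Pad 46 (x) x 50 mm (y), top 80 mm above the table, 8 mm proud of the jaw. It sinks 6 mm straight down: 3 N to start, about 9 N to hold it at the bottom; it springs back up. The jaw's upright plate, 16 mm higher than the pad, has its back face 46 mm from the pad's centre in +y and may be pushed too
- pad (a joint): travel of the thumb pad in m: 0 up (brake holds), 0.006 fully down; the brake lets go little by little and is quite free from 0.0045
- jaw (a joint): place of the sliding jaw along the track in m: 0 fully open, 0.110 against the red stop blocks; it grows along the clamp's +y. With the brake free it slides with about 1 N plus about 2 N for the plaster half in front of it; with the brake on it resists about 20 N
- jaw_face (a point): centre of the cork face of the sliding jaw, 62 mm ahead (+y) of the pad's centre and 60 mm above the table; jaw plate 80 mm wide, top 96 mm above the table
- stop_face (a point): point on the clamp where jaw_face comes to lie when the jaw's foot is against the red stop blocks
- half_fixed_mid (a point): centre of the plaster mould half that stands against the fixed jaw, loose: 84 mm high, 82 mm wide, 40 mm thick, standing on the board (centre 62 mm above the table, top 104 mm), pouring mouth up; the point's x axis points down
- half_loose_mid (a point): centre of the other plaster mould half, loose, same size, standing between it and the sliding jaw with a gap to both; the point's x axis points down. With the mould shut the two centres are 40 mm apart
- cup_a: beige cast cup, about 69 mm wide, 68 mm high, standing on the ware board at the right; origin under its centre
- cup_b: beige waisted cast cup, about 66 mm wide, 76 mm high, standing on the ware board at the right; origin under its centre
- jug: white plastic measuring jug, 120 x 169 x 135 mm high, standing left of the clamp; origin under its centre
- mallet: rubber mallet with wooden handle, 251 mm long, 55 mm high, lying right of and behind the clamp; origin under its centre
- brush: flat slip brush with wooden handle, 169 mm long, lying at the near left; origin under its centre
- rib: wooden rib (flat scraper), 51 x 98 x 8 mm, lying at the near right; origin under its centre
- stopper: plaster stopper, a cone 50 mm wide, 33 mm high, standing behind the clamp; origin under its centre
- tape: roll of masking tape lying flat, 88 mm wide, 19 mm high, behind the clamp; origin under its centre
Mind the look-alikes: they are no part of the job. Leave any yellow look-alike of the part that bears half_fixed_mid alone.

How it is judged:
By the outcome, as a careful person would: the job done as asked, in the order asked, and still so for the second after the job is handed in, with the robot touching nothing.
It also fails if it takes over 48 s, if anything falls off the work surface, if the arm or the gripper's body presses on something with over 40 N, if the wrist force passes 120 N, or if a joint passes its speed limit or range.

## Working session

There is one attempt and no reset: what is moved stays moved. The work goes in short steps, Python scripts to look and compute and a tool call to move; the robot and the scene stay as the last step left them, time stands still between calls to the robot, and variables do not carry over. Pictures are saved under pics/ and viewed, about 8 in all and at most 12, crops included, and the job is handed in when it is done.

Besides the shell and the picture viewer there is one more tool, called after "Request:" as a command line: name --argument value ..., lists and objects as JSON in quotes. step_arm: Moves the arm, as the interface text tells. Its arguments: {"type":"object","properties":{"steps":{"type":"array"},"grip":{"type":"number"}},"required":["steps"]}

```bash
mkdir -p pics; cat > h.py <<'E'
from rig import manip
import numpy as np, cv2, pickle
from scipy.spatial.transform import Rotation as Ro
def snap(n):
    s=manip.observe(); d=manip.snapshot(n); d['s']=s
    if n=='wrist':
        T=np.eye(4);T[:3,:3]=Ro.from_rotvec(s['eef_rot']).as_matrix();T[:3,3]=s['tool_pos']
        C=np.linalg.inv(T@np.array(d['hand_eye']));d['R']=C[:3,:3];d['t']=C[:3,3]
    return d
def at_z(d,uv,z):
    uv=np.array(uv,float).reshape(-1,1,2)
    p=cv2.undistortPoints(uv,np.array(d['intrinsics']),np.array(d['dist'])).reshape(-1,2)
    R=np.array(d['R']);t=np.array(d['t']).ravel();c=-R.T@t
    r=np.c_[p,np.ones(len(p))]@R
    return c+r*((np.broadcast_to(z,len(p))-c[2])/r[:,2])[:,None]
def proj(d,X):
    return cv2.projectPoints(np.array(X,float).reshape(-1,3),cv2.Rodrigues(np.array(d['R']))[0],np.array(d['t'],float).ravel(),np.array(d['intrinsics']),np.array(d['dist']))[0].reshape(-1,2)
E
python3 - <<'E'
from h import *
for n in ('scene','top'):
    d=snap(n);pickle.dump(d,open(n+'.pkl','wb'))
    cv2.imwrite(f'pics/{n}.png',d['frame'][...,::-1])
s=manip.observe();print({k:np.round(v,3).tolist() for k,v in s.items()})
print(Ro.from_rotvec(s['eef_rot']).as_matrix().round(3))
E
```

```text
{'t': 0.1, 'joint_pos': [1.265, 0.481, 1.597, 0.0, 1.065, -0.047], 'joint_vel': [-0.001, -0.001, -0.001, 0.001, -0.0, 0.001], 'tau': [0.001, -95.226, -43.105, 0.0, 0.005, 0.0], 'tool_pos': [166.212, 628.019, 244.756], 'eef_rot': [-0.405, -3.115, 0.002], 'ft_force': [-0.907, 0.063, 0.168], 'torque': [-0.006, 0.008, -0.018], 'grip_width': 0.998}
[[-0.967  0.256 -0.   ]
 [ 0.256  0.967 -0.001]
 [ 0.    -0.001 -1.   ]]
```

View pics/top.png

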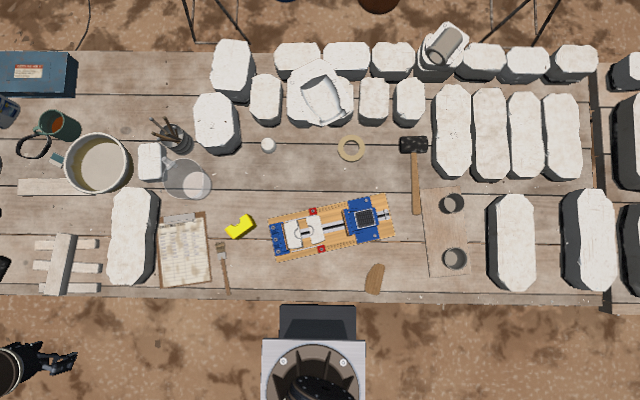

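View pics/scene.png

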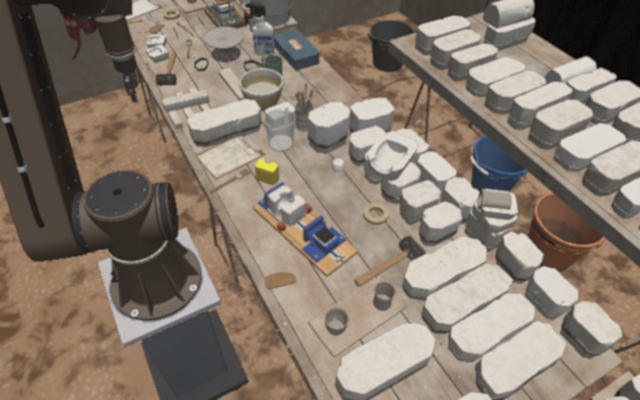

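Top view: the clamp lies around (332,228). The sliding jaw and pad are at about (364,218), the fixed jaw at about (278,238), and the yellow look-alike at (240,227). I'll enlarge it to measure.

```bash
python3 - <<'E'
from h import *
d=pickle.load(open('top.pkl','rb'))
print(at_z(d,[[364,218],[278,238],[312,384]],[80,96,0]).round(0), proj(d,[[0,0,0],[166,628,245]]))
c=d['frame'][180:275,255:405]
cv2.imwrite('pics/topc.png',cv2.resize(c,None,fx=5,fy=5,interpolation=cv2.INTER_CUBIC)[...,::-1])
E
```

```text
[[ 523. -145.   80.]
 [ 458.  107.   96.]
 [  21.    2.    0.]] [[312.34656046 391.31736006]
 [ 57.05355899 350.32156103]]
```

View pics/topc.png

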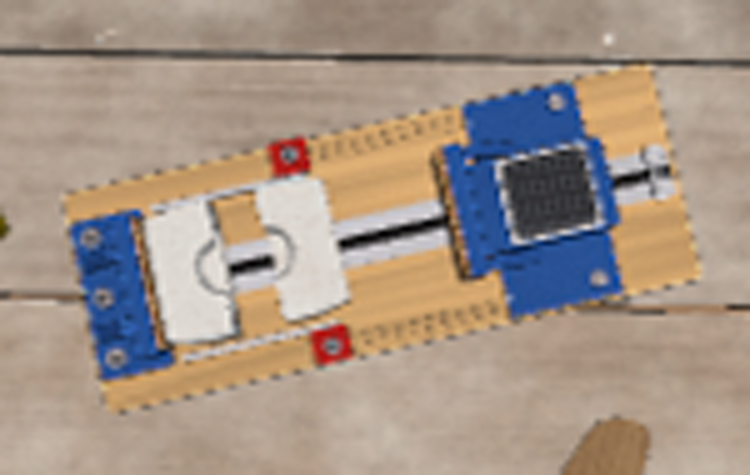

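```bash
cat >> h.py <<'E'
def go(P,yawdir=None):
    "shift cm / turn deg in present tool axes to reach P (mm), tool y along yawdir, z down"
    s=manip.observe();R=Ro.from_rotvec(s['eef_rot']).as_matrix()
    sh=R.T@(np.array(P)-s['tool_pos'])/10
    tu=np.zeros(3)
    if yawdir is not None:
        y=np.r_[yawdir[:2],0]/np.linalg.norm(yawdir[:2]);z=np.array([0,0,-1.]);G=np.c_[np.cross(y,z),y,z]
        tu=np.degrees(Ro.from_matrix(R.T@G).as_rotvec())
    print('t',s['t'],'pos',np.round(s['tool_pos'],1),'F',np.round(s['ft_force'],1),'shift',sh.round(2),'turn',tu.round(2),'gw',s['grip_width'])
E
python3 - <<'E'
from h import *
d=pickle.load(open('top.pkl','rb'))
f=lambda p:np.array(p)/5+[255,180]
b=at_z(d,f([[65,195],[650,65],[700,275],[115,412]]),20);print(b.round(1))
print([np.linalg.norm(b[i]-b[i-1]).round(1) for i in range(4)])
u=(b[0]+b[3]-b[1]-b[2]);u/=np.linalg.norm(u);print('u',u.round(4))
pc=at_z(d,f([[497,163],[592,147],[606,226],[513,243],[550,194]]),80);print(pc.round(1),pc[:4].mean(0).round(1))
c=b.mean(0);print('c',c.round(1),'pad in clamp y',(pc.mean(0)-c)@u, 'lat',np.cross(u[:2],(pc.mean(0)-c)[:2]))
s=at_z(d,f([[290,156],[333,344]]),42);print(s.round(1),(s-c)@u)
go([450,300,245],u)
E
```

```text
[[ 519.   149.6   20. ]
 [ 607.8 -216.    20. ]
 [ 476.5 -247.2   20. ]
 [ 385.3  113.9   20. ]]
[np.float64(138.4), np.float64(376.2), np.float64(135.0), np.float64(372.4)]
u [-0.2405  0.9707  0.    ]
[[ 538.2 -116.    80. ]
 [ 548.9 -172.4   80. ]
 [ 501.9 -180.9   80. ]
 [ 490.8 -125.9   80. ]
 [ 520.3 -147.6   80. ]] [ 520.  -148.8   80. ]
c [497.1 -49.9  20. ] pad in clamp y -101.27977949837013 lat 1.4891239014137554
[[543.9   8.6  42. ]
 [429.5 -20.1  42. ]] [45.56430427 45.22257954]
t 0.1 pos [166.2 628.  244.8] F [-0.9  0.1  0.2] shift [-35.83 -24.45  -0.  ] turn [-6.000e-02 -2.000e-02 -2.874e+01] gw 0.9976886753772151<stdin>:8: DeprecationWarning: Arrays of 2-dimensional vectors are deprecated. Use arrays of 3-dimensional vectors instead. (deprecated in NumPy 2.0)
```

Request:
step_arm --steps '[[[-2,-1.4,0],[0,0,-1]],[[-5,-3.4,0],[0,0,-4]],[[-8.3,-5.6,0],[0,0,-7]],[[-11.6,-7.9,0],[0,0,-10]],[[-15,-10.2,0],[0,0,-13]],[[-18.3,-12.5,0],[0,0,-16]],[[-21.6,-14.8,0],[0,0,-19]],[[-25,-17,0],[0,0,-22]],[[-28.3,-19.3,0],[0,0,-25]],[[-31.6,-21.6,0],[0,0,-28]],[[-34.5,-23.5,0],[0,0,-28.7]],[[-35.8,-24.4,0],[0,0,-28.7]]]' --grip -1

```text
t: 1.1
tool_pos: [452.2, 297.8, 245.2]
eef_rot: [-0.378, 3.118, -0.001]
ft_force: [-0.3, -0.1, 0.6]
grip_width: 0.002
```

```bash
python3 -c "
from h import *
u=[-.2405,.9707,0]
go([540,-230,200],u);print(manip.observe()['joint_pos'])"
```

```text
t 1.1 pos [452.2 297.8 245.2] F [-0.3 -0.1  0.6] shift [  4.09 -53.35   4.56] turn [-0.04  0.01 -0.09] gw 0.0017676487314777368
[ 5.26911707e-01  3.29210530e-01  1.84594931e+00 -9.09481668e-04
  9.66416193e-01 -1.28468730e+00]
```

Request:
step_arm --steps '[[[0.2,-2,0],[0,0,0]],[[0.6,-6,0.3],[0,0,0]],[[1,-10,0.6],[0,0,0]],[[1.4,-14,0.9],[0,0,0]],[[1.8,-18,1.2],[0,0,0]],[[2.2,-22,1.5],[0,0,0]],[[2.6,-26,1.8],[0,0,0]],[[3,-30,2.1],[0,0,0]],[[3.4,-34,2.4],[0,0,0]],[[3.8,-38,2.5],[0,0,0]],[[4.1,-42,2.5],[0,0,0]],[[4.1,-44.9,2.5],[0,0,0]]]'

```text
t: 2.1
tool_pos: [517.5, -148.0, 220.1]
eef_rot: [0.378, -3.119, 0.0]
ft_force: [0.5, 0.8, -0.0]
grip_width: -0.001
```

```bash
python3 -c "
from h import *
u=[-.2405,.9707,0]
go([520,-148,150],u)
d=snap('wrist');pickle.dump(d,open('w1.pkl','wb'));cv2.imwrite('pics/w1.png',d['frame'][...,::-1]);print(np.round(d['hand_eye'],2),proj(d,[[520,-148,80]]))"
```

```text
t 2.1 pos [ 517.5 -148.   220.1] F [ 0.5  0.8 -0. ] shift [-0.24 -0.06  7.01] turn [-0.01 -0.02 -0.11] gw -0.0008174174235378544
[[  -0.     -0.97   -0.26   66.22]
 [   1.     -0.      0.      0.84]
 [  -0.     -0.26    0.97 -128.27]
 [   0.      0.      0.      1.  ]] [[312.34317446 195.93087518]]
```

View pics/w1.png

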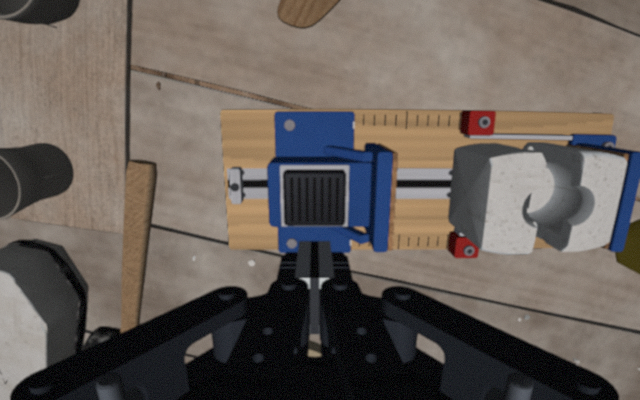

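The pad's outline in the wrist view is (281–347, 167–228), centred at about (314,197). That is where my estimate projects to.

```bash
python3 -c "
from h import *
d=pickle.load(open('w1.pkl','rb'))
p=at_z(d,[[283,171],[345,168],[345,226],[285,227]],80);print(p.round(1),p.mean(0).round(1))
e=at_z(d,[[222,110],[612,115],[229,248]],20);v=e[1]-e[0];print('u',(v/np.linalg.norm(v)).round(4),np.linalg.norm(e[2]-e[0]))
u=np.array([-.2405,.9707,0]);
# stop block near faces at z=42 top, foot front edge at ~z 36
s=at_z(d,[[461,122],[450,245]],42);g=at_z(d,[[355,120],[352,245]],36);print(s@u,g@u,p.mean(0)@u)
go([*p.mean(0)[:2],100],u)
"
```

```text
[[ 505.9 -175.    80. ]
 [ 492.1 -128.6   80. ]
 [ 538.2 -116.2   80. ]
 [ 550.7 -163.5   80. ]] [ 521.7 -145.8   80. ]
u [-0.237   0.9715  0.    ] 136.3816022125163
[-139.27225948 -137.74287466] [-231.31668756 -230.92255711] -267.0212936686553
t 2.15 pos [ 519.4 -151.5  220.3] F [ 0.4 -5.3  0.7] shift [-0.35  0.53 12.03] turn [-0.14  0.06 -0.16] gw 0.001489804048900211
```

Request:
step_arm --steps '[[[0,0.2,1],[0,0,0]],[[-0.2,0.3,3],[0,0,0]],[[-0.3,0.4,5],[0,0,0]],[[-0.3,0.4,7],[0,0,0]],[[-0.3,0.4,9],[0,0,0]],[[-0.3,0.4,10.5],[0,0,0]],[[-0.3,0.4,11.2],[0,0,0]],[[-0.3,0.4,11.5],[0,0,0]],[[-0.3,0.4,11.5],[0,0,0]],[[-0.3,0.4,11.5],[0,0,0]],[[-0.3,0.4,11.5],[0,0,0]]]'

```text
t: 3.07
tool_pos: [520.3, -140.3, 106.1]
eef_rot: [-0.379, 3.117, -0.001]
ft_force: [-0.1, -0.3, 0.5]
grip_width: 0.0
```

```bash
python3 -c "
from h import *
go([521.5,-146,88],[-.2385,.971,0])"
```

```text
t 3.0667 pos [ 520.3 -140.3  106.1] F [-0.1 -0.3  0.5] shift [ 0.02 -0.58  1.82] turn [-0.04  0.06  0.08] gw 0.00015668712309397482
```

Request:
step_arm --steps '[[[0,-0.3,0],[0,0,0]],[[0,-0.5,0.3],[0,0,0]],[[0,-0.5,0.6],[0,0,0]],[[0,-0.5,0.9],[0,0,0]],[[0,-0.5,1.0],[0,0,0]],[[0,-0.5,1.0],[0,0,0]],[[0,-0.5,1.0],[0,0,0]]]'

```text
t: 3.65
tool_pos: [520.8, -145.1, 95.1]
eef_rot: [0.379, -3.118, -0.0]
ft_force: [-0.3, -0.5, -0.0]
grip_width: 0.001
```

Request:
step_arm --steps '[[[0,0,0.1],[0,0,0]],[[0,0,0.2],[0,0,0]],[[0,0,0.3],[0,0,0]],[[0,0,0.4],[0,0,0]],[[0,0,0.4],[0,0,0]],[[0,0,0.4],[0,0,0]]]'

```text
t: 4.15
tool_pos: [521.0, -145.1, 91.4]
eef_rot: [-0.379, 3.118, -0.0]
ft_force: [-1.3, 0.4, 5.7]
grip_width: -0.002
```

Request:
step_arm --steps '[[[0,0,0.1],[0,0,0]],[[0,0,0.2],[0,0,0]],[[0,0,0.3],[0,0,0]],[[0,0,0.35],[0,0,0]],[[0,0,0.35],[0,0,0]],[[0,0,0.35],[0,0,0]]]'

```text
t: 4.65
tool_pos: [521.1, -145.3, 88.4]
eef_rot: [-0.379, 3.118, -0.001]
ft_force: [-3.4, -0.7, 15.0]
grip_width: 0.0
```

The pad has bottomed: 15 N at 5.7 mm of travel. I'll start a slow push along the track.

Request:
step_arm --steps '[[[0,0.05,0.03],[0,0,0]],[[0,0.15,0.03],[0,0,0]],[[0,0.3,0.03],[0,0,0]],[[0,0.45,0.03],[0,0,0]],[[0,0.6,0.03],[0,0,0]],[[0,0.75,0.03],[0,0,0]],[[0,0.9,0.03],[0,0,0]],[[0,1.0,0.03],[0,0,0]],[[0,1.0,0.03],[0,0,0]]]'

```text
t: 5.4
tool_pos: [518.8, -135.5, 88.4]
eef_rot: [-0.38, 3.118, -0.001]
ft_force: [-4.7, -0.8, 20.6]
grip_width: 0.006
```

```bash
python3 -c "
from h import *
go([521.5,-146,88],[-.2385,.971,0])
d=snap('wrist');pickle.dump(d,open('w2.pkl','wb'));cv2.imwrite('pics/w2.png',d['frame'][...,::-1])"
```

```text
t 5.4 pos [ 518.8 -135.5   88.4] F [-4.7 -0.8 20.6] shift [-0.02 -1.08  0.04] turn [-0.04  0.04  0.08] gw 0.005762219871834625
```

View pics/w2.png

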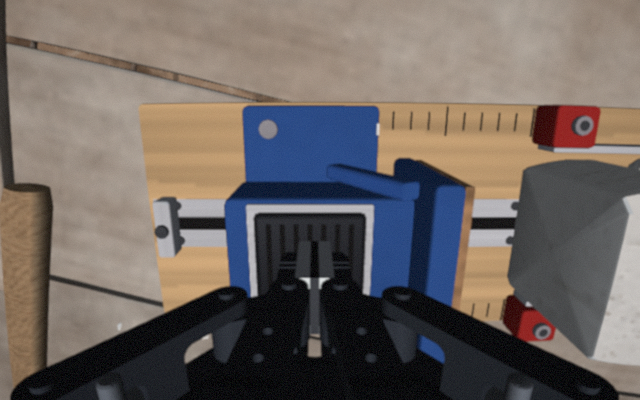

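The fingertips are still central on the pad: tip at x≈314, pad 257–366. The jaw has moved with them and the side force is low. I'll carry on.

Request:
step_arm --steps '[[[0,0.1,0],[0,0,0]],[[0,0.4,0],[0,0,0]],[[0,0.7,0],[0,0,0]],[[0,1.1,0],[0,0,0]],[[0,1.5,0],[0,0,0]],[[0,1.9,0],[0,0,0]],[[0,2.3,0],[0,0,0]],[[0,2.7,0],[0,0,0]],[[0,3.1,0],[0,0,0]],[[0,3.4,0],[0,0,0]],[[0,3.5,0],[0,0,0]],[[0,3.5,0],[0,0,0]]]'

```text
t: 6.45
tool_pos: [510.3, -101.4, 88.4]
eef_rot: [-0.38, 3.118, -0.001]
ft_force: [-5.5, -0.2, 21.1]
grip_width: -0.001
```

Request:
step_arm --steps '[[[0,0.1,0],[0,0,0]],[[0,0.4,0],[0,0,0]],[[0,0.7,0],[0,0,0]],[[0,1.0,0],[0,0,0]],[[0,1.3,0],[0,0,0]],[[0,1.6,0],[0,0,0]],[[0,1.9,0],[0,0,0]],[[0,2.2,0],[0,0,0]],[[0,2.4,0],[0,0,0]],[[0,2.5,0],[0,0,0]],[[0,2.5,0],[0,0,0]]]'

```text
t: 7.37
tool_pos: [504.4, -77.2, 88.4]
eef_rot: [-0.38, 3.118, -0.001]
ft_force: [-4.9, 0.1, 22.1]
grip_width: 0.001
```

```bash
python3 -c "
from h import *
u=np.array([-.2385,.971,0])
go([521.5,-146,88],u)
d=snap('wrist');pickle.dump(d,open('w3.pkl','wb'));cv2.imwrite('pics/w3.png',d['frame'][...,::-1])"
```

```text
t 7.3667 pos [504.4 -77.2  88.4] F [-4.9  0.1 22.1] shift [-0.01 -7.09  0.04] turn [-0.03  0.04  0.09] gw 0.0007240877682568205
```

View pics/w3.png

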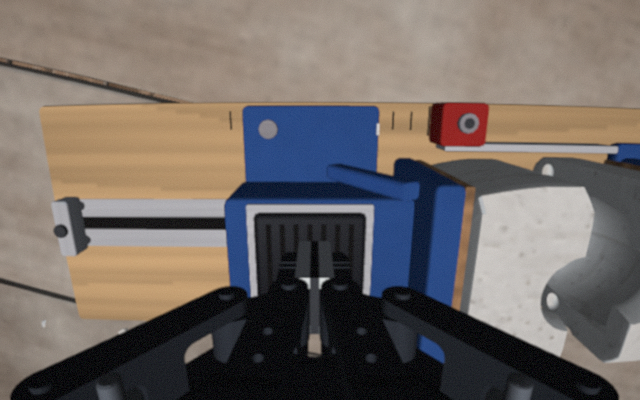

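The jaw is now touching the loose half. Its foot front edge is at x=378 and the stop block at x=430, so about 30 mm remains.

Request:
step_arm --steps '[[[0,0.1,0],[0,0,0]],[[0,0.35,0],[0,0,0]],[[0,0.6,0],[0,0,0]],[[0,0.85,0],[0,0,0]],[[0,1.1,0],[0,0,0]],[[0,1.35,0],[0,0,0]],[[0,1.6,0],[0,0,0]],[[0,1.85,0],[0,0,0]],[[0,2.05,0],[0,0,0]],[[0,2.2,0],[0,0,0]],[[0,2.2,0],[0,0,0]]]'

```text
t: 8.33
tool_pos: [499.1, -55.8, 88.3]
eef_rot: [-0.38, 3.118, -0.001]
ft_force: [-4.4, -1.2, 23.6]
grip_width: -0.002
```

Request:
step_arm --steps '[[[0,0.05,0],[0,0,0]],[[0,0.1,0],[0,0,0]],[[0,0.2,0],[0,0,0]],[[0,0.3,0],[0,0,0]],[[0,0.4,0],[0,0,0]],[[0,0.5,0],[0,0,0]],[[0,0.5,0],[0,0,0]],[[0,0.5,0],[0,0,0]]]'

```text
t: 9.0
tool_pos: [497.9, -51.1, 88.3]
eef_rot: [-0.379, 3.118, -0.001]
ft_force: [-5.1, -1.7, 24.0]
grip_width: 0.004
```

```bash
python3 -c "
from h import *
u=np.array([-.2385,.971,0])
go([521.5,-146,88],u);f=manip.observe()['ft_force'];print('Fu',f@u)
d=snap('wrist');pickle.dump(d,open('w4.pkl','wb'));cv2.imwrite('pics/w4.png',d['frame'][...,::-1])"
```

```text
t 9.0 pos [497.9 -51.1  88.3] F [-5.1 -1.7 24. ] shift [-0.01 -9.78  0.04] turn [-0.03  0.04  0.08] gw 0.0036460612490776716
Fu -0.44456878421779766
```

View pics/w4.png

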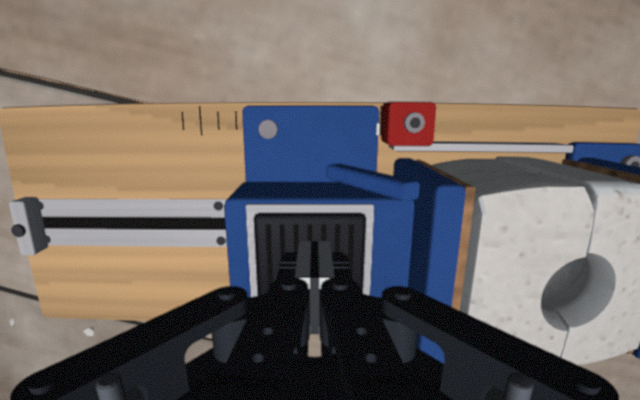

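Stop at x≈382, foot edge at about 379: 1–3 mm left. I'll creep on and watch the force.

Request:
step_arm --steps '[[[0,0.05,0],[0,0,0]],[[0,0.1,0],[0,0,0]],[[0,0.15,0],[0,0,0]],[[0,0.2,0],[0,0,0]],[[0,0.2,0],[0,0,0]],[[0,0.2,0],[0,0,0]]]'

```text
t: 9.55
tool_pos: [497.5, -49.3, 88.4]
eef_rot: [-0.38, 3.118, -0.001]
ft_force: [-4.8, -3.8, 23.2]
grip_width: -0.002
```

Request:
step_arm --steps '[[[0,0.05,0],[0,0,0]],[[0,0.1,0],[0,0,0]],[[0,0.1,0],[0,0,0]],[[0,0.1,0],[0,0,0]]]'

```text
t: 9.88
tool_pos: [497.3, -48.5, 88.3]
eef_rot: [-0.38, 3.118, -0.001]
ft_force: [-5.3, -5.9, 22.4]
grip_width: -0.0
```

Request:
step_arm --steps '[[[0,0.05,0],[0,0,0]],[[0,0.1,0],[0,0,0]],[[0,0.15,0],[0,0,0]],[[0,0.15,0],[0,0,0]],[[0,0.15,0],[0,0,0]]]'

```text
t: 10.3
tool_pos: [497.6, -47.4, 88.4]
eef_rot: [-0.38, 3.116, -0.002]
ft_force: [-2.6, -10.1, 18.8]
grip_width: 0.001
```

```bash
python3 -c "
from h import *
d=snap('wrist');pickle.dump(d,open('w5.pkl','wb'))
a=[pickle.load(open(f'w{i}.pkl','rb'))['frame'][90:230,220:520,::-1] for i in (4,5)]
cv2.imwrite('pics/w5.png',np.vstack([cv2.resize(x,None,fx=2.1,fy=2.1,interpolation=2) for x in a]))"
```

```text
(no output)
```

View pics/w5.png

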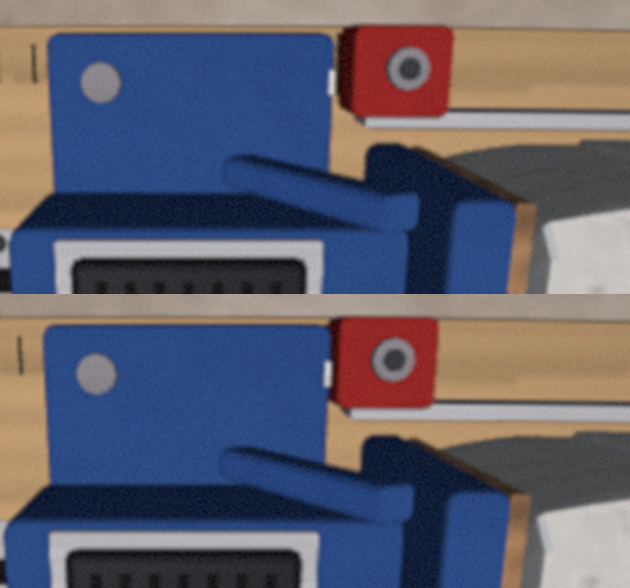

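Request:
step_arm --steps '[[[0,0.03,0.02],[0,0,0]],[[0,0.06,0.03],[0,0,0]],[[0,0.1,0.03],[0,0,0]],[[0,0.1,0.03],[0,0,0]],[[0,0.1,0.03],[0,0,0]]]'

```text
t: 10.77
tool_pos: [497.7, -46.8, 88.3]
eef_rot: [-0.38, 3.116, -0.003]
ft_force: [-2.8, -13.6, 22.6]
grip_width: 0.001
```

```bash
python3 -c "
from h import *
d=snap('wrist');pickle.dump(d,open('w6.pkl','wb'))
a=[pickle.load(open(f'w{i}.pkl','rb'))['frame'][95:165,330:440,::-1] for i in (5,6)]
cv2.imwrite('pics/w6.png',np.vstack([cv2.resize(x,None,fx=4,fy=4,interpolation=2) for x in a]))"
```

```text
(no output)
```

View pics/w6.png

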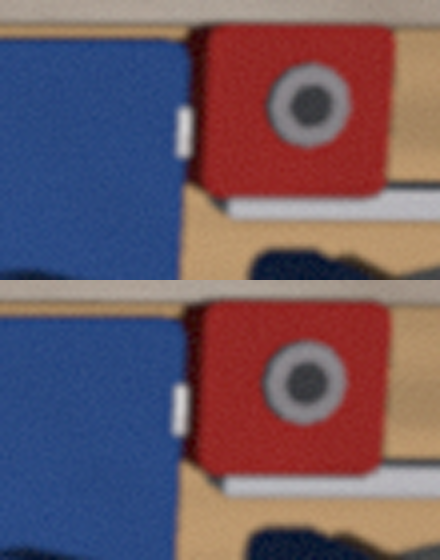

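Block and foot shifted together by about 1 px and the push force rose to 13.6 N, so the foot is on the stop. I'll lift straight up now.

Request:
step_arm --steps '[[[0,0,-0.1],[0,0,0]],[[0,0,-0.25],[0,0,0]],[[0,0,-0.4],[0,0,0]],[[0,0,-0.6],[0,0,0]],[[0,0,-0.8],[0,0,0]],[[0,0,-1.2],[0,0,0]],[[0,0,-2],[0,0,0]],[[0,0,-3.5],[0,0,0]],[[0,0,-6],[0,0,0]],[[0,0,-9],[0,0,0]],[[0,0,-11.5],[0,0,0]],[[0,0,-13],[0,0,0]]]'

```text
t: 11.82
tool_pos: [496.9, -45.6, 220.3]
eef_rot: [-0.379, 3.116, -0.001]
ft_force: [0.5, -1.1, 0.8]
grip_width: 0.001
```

Request:
step_arm --steps '[[[0,-0.5,0],[0,0,0]],[[0,-1.5,0],[0,0,0]],[[0,-3,0],[0,0,0]],[[0,-4,0],[0,0,0]],[[0,-4,0],[0,0,0]],[[0,-4,0],[0,0,0]],[[0,-4,0],[0,0,0]]]'

```text
t: 12.4
tool_pos: [505.5, -84.4, 216.5]
eef_rot: [0.378, -3.117, -0.001]
ft_force: [0.5, 1.0, -0.4]
grip_width: -0.001
```

```bash
python3 -c "
from h import *
s=manip.observe();print(s['t'],s['tool_pos'],s['ft_force'])
d=snap('wrist');pickle.dump(d,open('w7.pkl','wb'));cv2.imwrite('pics/w7.png',d['frame'][...,::-1])"
```

```text
12.4 [505.45397606 -84.38169344 216.52162094] [ 0.49055319  0.96654635 -0.44292649]
```

View pics/w7.png

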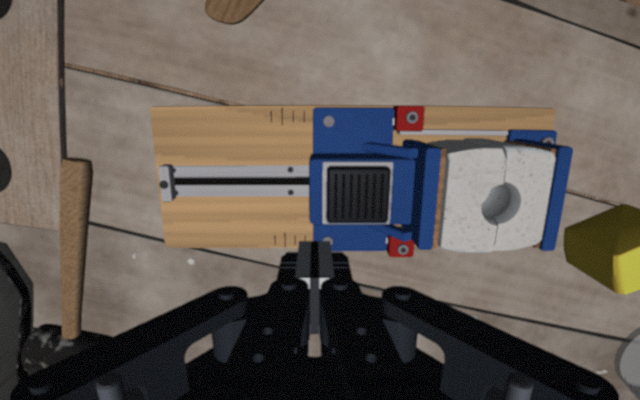

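The foot is against both red blocks (about (395,118) and (390,247)), the halves are shut with one seam at x≈503, and the pad is up. Handing in.

```bash
python3 -c "
from h import *
print(manip.observe()['joint_vel']);print(manip.finish_job())"
```

```text
[ 7.38248464e-03 -5.17219612e-03 -2.47939740e-03  3.75306586e-04
 -3.87559524e-05 -1.27210324e-03]
the job is handed in; nothing more can be done
None
```

The clamp is closed and the job is handed in at about 12.4 s. I pressed the thumb pad fully down with the shut fingertips (15–24 N) and slid the jaw about 97 mm to the red stop blocks. Then I lifted straight off and moved clear.

- **Foot on the stops:** near the end the push force climbed to about 13.6 N. Foot and block then shifted together in the picture, so the jaw had stopped. The last wrist picture shows the foot against both red blocks.
- **Mould and pad:** the same picture shows the halves shut with a single seam and the pad looking up again. I judged the pad by eye and did not measure it.
- **Clear of everything:** the force after lifting was about 1 N, which is within the noise. The fingertips touched only the pad.
- **Small disagreements:** the fingertips slid about 1 mm on the pad once the jaw was against the stop. Before the push, the pictures gave 92–100 mm of travel, less than the full 110 mm, so the jaw seems to have started slightly closed.

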